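Stand the large lid in the lid rack

TASK

Two flat steel lids are propped on wire easels. Take the larger lid and stand it upright in the middle gap of the wire lid rack, between the tines; set it down on the rack's bars before letting go, and leave the smaller lid where it is.

Things in the scene. Friction and masses are not known exactly. Their poses are not given: they have to be found in the camera images.
- large_lid: Larger flat steel lid: plain disc, rolled edge, 150 mm across, 8 mm thick, 0.22 kg, no handle, propped on easel_a, top leaning 18 degrees back. Above the easel its rim is free on both faces: pinch it across its thickness at the top. Origin: disc centre. x: disc axis (face looks to -x, roughly to the robot); z: in the disc's plane, at the start up along the lean to the topmost rim point, 75 mm away.
- small_lid: Smaller lid, to be left alone: the same kind of steel disc, 104 mm across, 8 mm thick, propped on the other, equal easel. Origin and axes as for the larger lid (rim 52 mm from the origin). Which lid stands left and which right varies.
- easel_a: Dark wire easel under the larger lid, fixed, 60 mm between wires. Lid rests on two lower wires ending in hooks 18 mm high in front of it: lift it 25 mm or more along its lean to clear them. Two back wires reach 90 mm up the lid's back, 30 mm either side of its middle. Origin: on the worktop near the lid's lowest point; z up, the lid faces its -x.
- rack: Steel wire rack, fixed, 156 x 126 mm. Two bars along its x at y = -35, 35 mm, centres 14 mm up; on each 4 tines at x = -51, -17, 17, 51 mm, tops at 99 mm: 3 gaps, 28 mm clear, middle one at x = 0. Lid stands with its axis along rack x, rim on both bars; large lid's centre is then 84 mm, top 159 mm over the worktop; released it may lean 14 degrees on the tines. Origin: centre of underside; z up.

How it is judged:
On the way:
1. the larger lid, still held, stands in the middle gap within 15 mm of the rack's bars (x of large_lid in the frame of rack between -0.018 and 0.018 m and y of large_lid in the frame of rack between -0.015 and 0.015 m and angle between the x axis of large_lid and the x axis of rack, either way round below 0.42 rad and z of large_lid in the frame of rack below 0.099 m and contact force between the fingers and large_lid above 0.3 N), for 0.1 s.
At the end, for the whole second after the job is handed in: The larger lid rests on the rack's bars in the middle gap: its centre within 18 mm of the rack's origin along the rack's x and 15 mm along y, 72 to 94 mm high, its axis within 24 degrees of the rack's x axis (either way round), at rest; the smaller lid is within 30 mm of where it was (x of large_lid in the frame of rack between -0.018 and 0.018 m and y of large_lid in the frame of rack between -0.015 and 0.015 m and angle between the x axis of large_lid and the x axis of rack, either way round below 0.42 rad and z of large_lid in the frame of rack between 0.072 and 0.094 m and linear speed of large_lid below 0.02 m/s and angular speed of large_lid below 0.2 rad/s and distance of small_lid from where it was at the start of the episode below 0.03 m); the robot touches nothing.
It fails at once if the smaller lid is moved by more than 30 mm (distance of small_lid from where it was at the start of the episode above 0.03 m).
It also fails if it takes over 43 s, if anything falls off the work surface, if the arm or the gripper's body presses on something with over 40 N, if the wrist force passes 120 N, or if a joint passes its speed limit or range.

ROBOT

A 7-joint arm with a two-finger parallel gripper is mounted at the origin on a cart in front of the work surface, level with it; the furniture and walls round the work are solid. World frame = base frame: x ahead of the robot, y to its left, z up, the work surface at z = 0. Lengths are in m, angles in rad, forces in N, time in s.
With the tool pointing down it reaches from about 0.35 to 0.9 m from the base axis. Payload 19.9 kg.
Tool frame: the origin (TCP) lies at the very end of the fingers, on their centre line; the grasp point (between the pads) lies 19 mm behind it; z points along the fingers, y is the line along which they close (so a half turn about z gives the same grasp; the last joint's range is limited). The gripper opens to 85 mm and grips with 20 to 120 N. Pads are 22 mm wide; open, the fingers measure 114 mm over their backs; the gripper's body (76 mm by 85 mm) begins 54 mm behind the grasp point. The pads swing forward as they close: fully open they stand 13 mm farther back than shut.
Start: joints at [-1.298, 0.417, -0.01, 1.614, 0.005, 1.111, -0.053], TCP at [0.194, 0.594, 0.231] pointing down, gripper open.
Joint ranges: [-2.81, 2.81], [-0.39, 2.02], [-1.27, 1.25], [0.06, 2.57], [-1.19, 4.33], [0.19, 2], [-2.82, 2.82]. Speed limits (rad/s): [1.89, 1.89, 2.39, 2.39, 3.01, 3.01, 3.01].

INTERFACE

Orientations are given as a rotation vector (axis times angle).
In Python, from plant import r, optics gives the robot as it stands. The module is installed in compiled form; this text tells all that it offers.
- The arm moves only by the tool servo_tool, never from a script. Its argument "series" is a list that holds one entry, the list of rows, each a list of 7 numbers: the turn, a rotation vector about the tool's x, y, z normalised to -1 to 1, where 1 is 6 degrees, then the shift along the tool's x, y, z normalised to -1 to 1, where 1 is 0.04 m, then the closure, from -1 (fully open) to 1 (shut), so that 0 is half open. In form: [[[rx, ry, rz, x, y, z, gripper], ...]]. A call has exactly 10 rows; each row shifts and turns the commanded pose from where the row before left it, along the tool's axes as they then stand; what a row does not reach is not made up. A row lasts 1/10 s, in which the tool goes at most 50 mm and 8.59 degrees, less where a joint would pass 70% of its speed; a pose out of reach is approached as far as the arm can. A call with a number of a shift or a turn outside -1 to 1 is refused whole. A call with a gripper value outside its range is refused whole. The fingers move at their own pace and stop on an object; "squeeze" is the grip in N (left out, the last holds). Time passes only in rows, so rows that do not move let the fingers close, or fill a call up. It gives the time, the measured TCP pose, the force, the opening and the grip force at its end, in the units of the state.
- r.read_state(): the state, without advancing time (a new reading comes with each control period).
- optics.grab_frame(name): name is "scene" or "top"; returns (picture, depth): 420x560x3 uint8, red, green, blue; 420x560 float32, m along the optical axis (not along the pixel's ray), 0 where there is no reading.
- optics.camera_model(name): a dict with "fx", "fy", "cx", "cy" (pixels), "eye" and "orientation" of the camera in the world. Camera axes: x right, y down, z forward; pixel columns grow to the right and rows downward; lengths in m; the calibration is good to about 2 mm. A picture is of the moment at which its call begins. camera_model takes no time and is no camera call.
- r.hand_in(): hands the job in; it is judged then, once.
The state is a dict: "time": time; "qpos": joint angles; "joint_velocities": joint speeds; "effort": joint torques, N m; "ee_pos": TCP position; "ee_rot": TCP orientation; "contact_force": force on the tool from outside, world axes, zero at the start; "torque": the same for the moment, N m; "grip_width": finger opening in m; "finger_force": force on a finger pad.
Only numpy, scipy, OpenCV 4.12 (cv2) and the standard library are available. Lean on these libraries where they do the work, as an engineer would, in place of code of your own. Each camera call takes 0.05 s, during which the arm holds its last target. There are 200 camera calls.

## Working session

There is one attempt and no reset: what is moved stays moved. The work goes in short steps, Python scripts to look and compute and a tool call to move; the robot and the scene stay as the last step left them, time stands still between calls to the robot, and variables do not carry over. Pictures are saved under pics/ and viewed, at most 10 in all, crops included, and the job is handed in when it is done.

Besides the shell and the picture viewer there is one more tool, called after "Call:" as name(argument=value, ...) on one line, values as JSON. servo_tool: Moves the arm, as the interface text tells. Scaled input: -1 to 1 covers 0.04 m each way for a shift and 6 degrees each way for a turn. Its arguments: {"type":"object","properties":{"series":{"type":"array","items":{"type":"array","items":{"type":"array","items":{"type":"number"}}}},"squeeze":{"type":"number"}},"required":["series"]}

```bash
mkdir -p pics
python3 - <<'E'
from plant import r, optics
import numpy as np, cv2
s=r.read_state(); print({k:np.round(v,3).tolist() for k,v in s.items()})
for n in ("scene","top"):
    p,d=optics.grab_frame(n); print(n,optics.camera_model(n))
    cv2.imwrite(f"pics/{n}0.png",p[:,:,::-1]); np.savez(f"pics/{n}0.npz",p=p,d=d)
E
```

```text
{'time': 0.0, 'qpos': [-1.297, 0.418, -0.01, 1.614, 0.005, 1.111, -0.053], 'joint_velocities': [0.001, 0.001, -0.001, 0.0, 0.001, -0.002, 0.001], 'effort': [0.0, -86.445, 0.679, -43.49, 0.019, 0.007, 0.0], 'ee_pos': [0.193, 0.594, 0.231], 'ee_rot': [-0.492, -3.103, 0.002], 'contact_force': [0.288, -0.558, 0.198], 'torque': [-0.022, 0.044, -0.024], 'finger_force': 0.0, 'grip_width': 0.086}
scene {'fx': 493.20157665167125, 'fy': 493.20157665167125, 'cx': 272.77696118586096, 'cy': 210.98974918700904, 'eye': array([-0.20518776, -0.72699897,  0.55929378]), 'orientation': array([-1.85464079,  0.8738318 , -0.55735694])}
top {'fx': 470.51800168077096, 'fy': 470.51800168077096, 'cx': 275.4741071300137, 'cy': 213.01847603390485, 'eye': array([ 0.37193992, -0.07170258,  1.15637239]), 'orientation': array([-2.15926967,  2.11402274, -0.1981929 ])}
```

View pics/scene0.png

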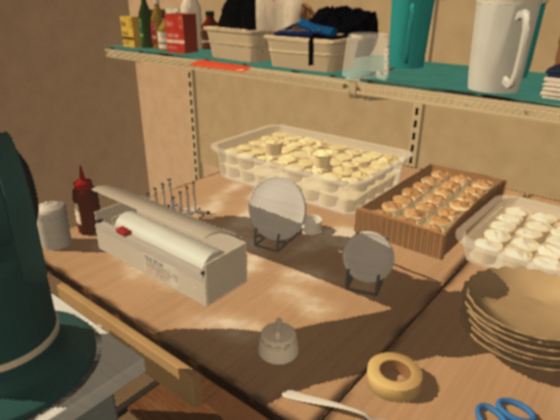

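View pics/top0.png

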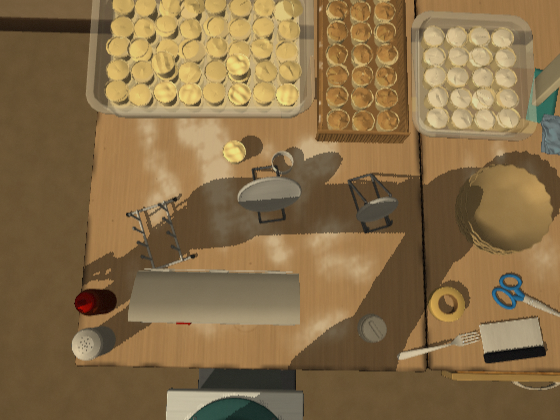

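```bash
cat > h.py <<'E'
import numpy as np, cv2
from scipy.spatial.transform import Rotation as R
from plant import r, optics
def cloud(n,d):
    c=optics.camera_model(n); v,u=np.indices(d.shape)
    P=np.stack([(u-c['cx'])/c['fx']*d,(v-c['cy'])/c['fy']*d,d],-1)
    W=P@R.from_rotvec(c['orientation']).as_matrix().T+c['eye']; W[d==0]=np.nan; return W
def proj(n,X):
    c=optics.camera_model(n); p=(np.atleast_2d(X)-c['eye'])@R.from_rotvec(c['orientation']).as_matrix()
    return np.c_[p[:,0]/p[:,2]*c['fx']+c['cx'],p[:,1]/p[:,2]*c['fy']+c['cy']]
def ray(n,u,v,z):
    c=optics.camera_model(n); d=R.from_rotvec(c['orientation']).as_matrix()@np.array([(u-c['cx'])/c['fx'],(v-c['cy'])/c['fy'],1])
    return c['eye']+d*(z-c['eye'][2])/d[2]
E
python3 - <<'E'
from h import *
z=np.load("pics/top0.npz"); zs=np.load("pics/scene0.npz")
W=cloud("top",z['d']); S=cloud("scene",zs['d'])
print("table z",np.nanmedian(W[300:340,320:350,2]),np.nanmedian(S[310:330,200:220,2]))
def fit(S,box):
    u0,u1,v0,v1=box; p=zs['p'][v0:v1,u0:u1].astype(int); X=S[v0:v1,u0:u1]
    m=(X[...,2]>0.03)&(abs(p.max(-1)-p.min(-1))<30)&(p.min(-1)>100)
    Q=X[m]; Q=Q[np.linalg.norm(Q-np.median(Q,0),axis=1)<.085]
    for _ in range(5):
        c=Q.mean(0); n=np.linalg.svd(Q-c)[2][2] if len(Q)<5000 else 0
        e=abs((Q-c)@n); Q=Q[e<max(.004,2*np.median(e)) ]
    n=n*np.sign(n[0]); 
    up=np.array([0,0,1])-n*n[2]; up/=np.linalg.norm(up); sd=np.cross(up,n)
    a=(Q-c)@up;b=(Q-c)@sd
    pts=np.c_[a,b].astype(np.float32); (ca,cb),rad=cv2.minEnclosingCircle(pts)
    C=c+up*ca+sd*cb
    print(len(Q),"front C",C,"n",n,"rad",rad,"lean",np.degrees(np.arcsin(-n[2])),"yaw",np.degrees(np.arctan2(n[1],n[0])),"top",C+up*rad, 'ext',a.min(),a.max(),b.min(),b.max())
fit(S,(235,312,165,260)); fit(S,(335,400,222,300))
# top view z histogram of lids & rack
for nm,(u0,u1,v0,v1) in dict(L=(230,310,165,225),rack=(115,205,185,275),box=(125,305,265,330)).items():
    X=W[v0:v1,u0:u1].reshape(-1,3); h=X[X[:,2]>.06]; print(nm,len(h),np.round(np.percentile(h,[1,50,99],axis=0),3).tolist())
X=S[170:225,140:210].reshape(-1,3); h=X[(X[:,2]>.03)&(X[:,2]<.12)]; print(len(h),np.round(np.percentile(h,[1,50,99],axis=0),3).tolist())
a=cv2.resize(z['p'][180:280,105:205],None,fx=5.5,fy=5.5,interpolation=2)
cv2.imwrite("pics/rackt.png",a[:,:,::-1])
a=cv2.resize(zs['p'][165:245,135:235],None,fx=7.5,fy=7.5,interpolation=2)
cv2.imwrite("pics/racks.png",a[:,:,::-1])
E
```

```text
table z -0.001634345451617003 -0.00044118796766506874
  return _methods._mean(a, axis=axis, dtype=dtype,
  ret = um.true_divide(
<stdin>:10: RuntimeWarning: Mean of empty slice.
  ret = ret.dtype.type(ret / rcount)
Traceback (most recent call last):
ValueError: zero-size array to reduction operation minimum which has no identity
```

Run:
```python
from h import *
z=np.load("pics/top0.npz"); zs=np.load("pics/scene0.npz")
W=cloud("top",z['d']); S=cloud("scene",zs['d'])
for v in range(180,250,8): print(v,[ (zs['p'][v,u].tolist(),np.round(S[v,u],3).tolist()) for u in (260,275,290)])
for v in range(184,212,4): print(v,[ (z['p'][v,u].tolist(),np.round(W[v,u],3).tolist()) for u in (255,270,285)])
a=cv2.resize(z['p'][180:280,105:205],None,fx=5.5,fy=5.5,interpolation=2)
cv2.imwrite("pics/rackt.png",a[:,:,::-1])
a=cv2.resize(zs['p'][165:255,135:315],None,fx=4.4,fy=4.4,interpolation=2)
cv2.imwrite("pics/racks.png",a[:,:,::-1])
```

```text
180 [([204, 177, 138], [0.81, 0.161, 0.034]), ([201, 182, 154], [0.614, -0.057, 0.147]), ([196, 174, 144], [0.624, -0.092, 0.152])]
188 [([197, 177, 149], [0.602, -0.022, 0.122]), ([210, 190, 162], [0.61, -0.06, 0.129]), ([201, 181, 153], [0.619, -0.097, 0.136])]
196 [([204, 184, 156], [0.598, -0.025, 0.103]), ([208, 188, 160], [0.604, -0.065, 0.112]), ([203, 184, 156], [0.611, -0.103, 0.12])]
204 [([204, 185, 157], [0.59, -0.031, 0.087]), ([203, 183, 155], [0.599, -0.069, 0.095]), ([196, 178, 150], [0.61, -0.105, 0.101])]
212 [([123, 110, 89], [0.587, -0.034, 0.069]), ([195, 176, 149], [0.594, -0.074, 0.078]), ([196, 176, 149], [0.606, -0.108, 0.084])]
220 [([123, 110, 91], [0.581, -0.038, 0.051]), ([125, 111, 92], [0.589, -0.077, 0.06]), ([140, 124, 103], [0.601, -0.112, 0.066])]
228 [([125, 111, 92], [0.577, -0.041, 0.033]), ([125, 110, 92], [0.587, -0.079, 0.041]), ([126, 112, 94], [0.594, -0.118, 0.051])]
236 [([74, 60, 48], [0.595, -0.025, -0.002]), ([122, 109, 91], [0.581, -0.084, 0.024]), ([112, 97, 80], [0.589, -0.122, 0.033])]
244 [([96, 77, 58], [0.563, -0.053, -0.0]), ([9
[... 277 characters left out ...]
09, -0.069, 0.124]), ([133, 125, 104], [0.613, -0.103, 0.11])]
192 [([141, 133, 111], [0.601, -0.035, 0.112]), ([135, 126, 105], [0.604, -0.069, 0.103]), ([131, 123, 103], [0.607, -0.104, 0.092])]
196 [([139, 130, 109], [0.595, -0.035, 0.097]), ([135, 126, 106], [0.598, -0.07, 0.089]), ([131, 122, 103], [0.601, -0.105, 0.077])]
200 [([114, 107, 89], [0.589, -0.035, 0.081]), ([76, 72, 60], [0.592, -0.07, 0.071]), ([75, 70, 60], [0.595, -0.105, 0.063])]
204 [([74, 70, 59], [0.584, -0.034, 0.06]), ([75, 70, 61], [0.588, -0.07, 0.044]), ([79, 74, 62], [0.59, -0.106, 0.038])]
208 [([77, 73, 61], [0.578, -0.034, 0.039]), ([75, 70, 59], [0.58, -0.07, 0.035]), ([93, 71, 46], [0.587, -0.108, 0.001])]
```

View pics/rackt.png

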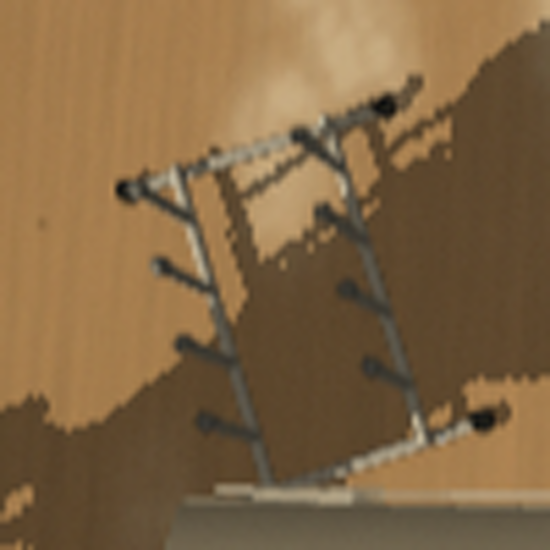

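View pics/racks.png

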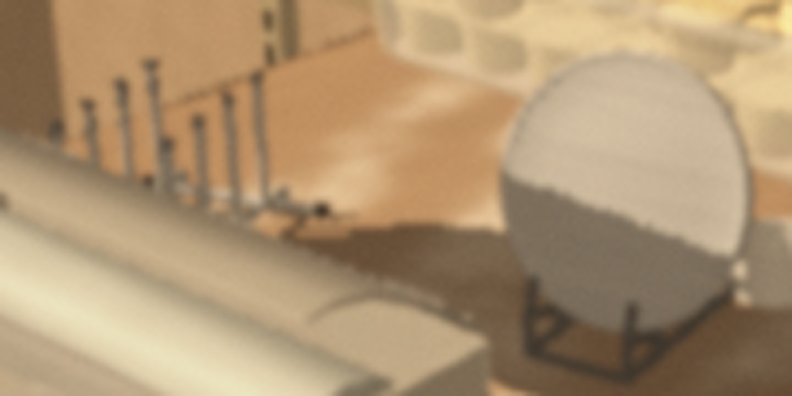

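Run:
```python
from h import *
z=np.load("pics/top0.npz"); zs=np.load("pics/scene0.npz")
W=cloud("top",z['d']); S=cloud("scene",zs['d'])
def fit(W,box,c0,rad):
    u0,u1,v0,v1=box; X=W[v0:v1,u0:u1].reshape(-1,3)
    Q=X[(X[:,2]>.03)&(np.linalg.norm(X-c0,axis=1)<rad+.02)]
    g=np.random.default_rng(0); best=0
    for _ in range(300):
        a,b,c=Q[g.choice(len(Q),3,False)]; n=np.cross(b-a,c-a); n/=np.linalg.norm(n)+1e-9
        m=abs((Q-a)@n)<.003
        if m.sum()>best: best=m.sum(); M=m
    Q=Q[M]; c=Q.mean(0); n=np.linalg.svd(Q-c,full_matrices=False)[2][2]; n*=np.sign(n[0])
    up=np.array([0,0,1])-n*n[2]; up/=np.linalg.norm(up); sd=np.cross(up,n)
    ab=np.c_[(Q-c)@up,(Q-c)@sd].astype(np.float32)
    (ca,cb),rr=cv2.minEnclosingCircle(ab); C=c+up*ca+sd*cb
    print(len(Q),"frontC",C.round(4),"n",n.round(4),"r",round(rr,4),"lean",np.degrees(np.arcsin(-n[2])).round(2),"yaw",np.degrees(np.arctan2(n[1],n[0])).round(2),"top",(C+up*rr).round(4))
fit(S,(235,312,165,260),np.array([.6,-.068,.085]),.075); fit(W,(230,310,165,225),np.array([.6,-.068,.085]),.075)
L=[(138,187),(160,265),(183,343),(205,420)];Rr=[(303,136),(325,212),(347,289),(370,366)]
P=np.array([[ray("top",105+u/5.5-.4,180+v/5.5-.4,.099) for u,v in s] for s in (L,Rr)])
print(P.round(4).tolist(),"center",P.mean((0,1)))
d=(P[:,3]-P[:,0]).mean(0); print("spacing",np.linalg.norm(d)/3,"yaw",np.degrees(np.arctan2(-d[1],-d[0])),"ygap",np.linalg.norm((P[0]-P[1]).mean(0)))
# scene check: predicted tine tops
print(((proj("scene",P.reshape(-1,3))-[135,165])*4.4).round(0).tolist())
X=W[265:330,125:305].reshape(-1,3);X=X[X[:,2]>.03];print("box",np.percentile(X,[1,99],axis=0).round(3).tolist())
s=r.read_state(); print(R.from_rotvec(s['ee_rot']).as_matrix().round(3))
```

```text
2369 frontC [ 0.5993 -0.0705  0.0865] n [ 0.9367  0.1578 -0.3127] r 0.0761 lean 18.22 yaw 9.56 top [ 0.6228 -0.0666  0.1588]
1584 frontC [ 0.5988 -0.0682  0.0882] n [ 0.9365  0.1579 -0.3132] r 0.0762 lean 18.25 yaw 9.57 top [ 0.6223 -0.0643  0.1605]
[[[0.5477, 0.248, 0.099], [0.5155, 0.2366, 0.099], [0.4835, 0.225, 0.099], [0.4523, 0.2139, 0.099]], [[0.5707, 0.1814, 0.099], [0.539, 0.1704, 0.099], [0.5072, 0.1595, 0.099], [0.4757, 0.1482, 0.099]]] center [0.51145163 0.19788078 0.099     ]
spacing 0.03365409478160064 yaw 19.47959697826567 ygap 0.06998763448474436
[[146.0, 53.0], [115.0, 73.0], [84.0, 94.0], [51.0, 115.0], [252.0, 69.0], [223.0, 89.0], [192.0, 110.0], [161.0, 132.0]]
box [[0.307, -0.134, 0.071], [0.424, 0.218, 0.153]]
[[-0.951  0.31  -0.   ]
 [ 0.31   0.951 -0.001]
 [-0.    -0.001 -1.   ]]
```

Call:
servo_tool(series=[[[0,0,1,0,0,-0.2,-0.2],[0,0,1,0,0,-0.2,-0.2],[0,0,1,0,0,-0.2,-0.2],[0,0,1,0,0,-0.2,-0.2],[0,0,1,0,0,-0.2,-0.2],[0,0,1,0,0,-0.2,-0.2],[0,0,1,0,0,-0.2,-0.2],[0,0,1,0,0,-0.2,-0.2],[0,0,1,0,0,-0.2,-0.2],[0,0,1,0,0,-0.2,-0.2]]], squeeze=40)

```text
time: 1.1
ee_pos: [0.1934, 0.5941, 0.3112]
ee_rot: [1.983, 2.436, -0.001]
contact_force: [-0.5, -0.4, -0.6]
grip_width: 0.0514
finger_force: 0.0
```

```bash
cat >> h.py <<'E'
n=np.array([.9366,.1578,-.313]); n/=np.linalg.norm(n); up=np.array([0,0,1])-n*n[2]; up/=np.linalg.norm(up)
TOP=np.array([.6263,-.065,.1585])
RL=np.c_[np.cross(n,-up),n,-up]
def rackR(deg):
    a=np.radians(deg); y=np.array([np.cos(a),np.sin(a),0]); z=np.array([0,0,-1.]); return np.c_[np.cross(y,z),y,z]
def go(P,Rt):
    s=r.read_state(); A=R.from_rotvec(s['ee_rot']).as_matrix()
    print("t",round(float(s['time']),2),"pos",np.round(s['ee_pos'],4),"w",round(float(s['grip_width']),4),"F",np.round(s['contact_force'],1),"ff",round(float(s['finger_force']),1),"q",np.round(s['qpos'],2))
    print("turn units",(R.from_matrix(A.T@Rt).as_rotvec(degrees=True)/6).round(2),"shift in present axes",(A.T@(P-s['ee_pos'])/.04).round(2),"shift in target axes",(Rt.T@(P-s['ee_pos'])/.04).round(2))
E
python3 -c "
from h import *
go(TOP+up*.08,RL)"
```

```text
t 1.1 pos [0.1934 0.5941 0.3112] w 0.0514 F [-0.5 -0.4 -0.6] ff 0.0 q [-1.44  0.36  0.18  1.52 -0.07  1.27 -1.05]
turn units [3.04 0.06 0.36] shift in present axes [-18.35   7.88   1.93] shift in target axes [-18.05   8.73  -0.86]
```

Call:
servo_tool(series=[[[0,0,0,-0.9,0.38,0,-0.2],[0,0,0,-0.9,0.38,0,-0.2],[0,0,0,-0.9,0.38,0,-0.2],[0,0,0,-0.9,0.38,0,-0.2],[0,0,0,-0.9,0.38,0,-0.2],[0,0,0,-0.9,0.38,0,-0.2],[0,0,0,-0.9,0.38,0,-0.2],[0,0,0,-0.9,0.38,0,-0.2],[0,0,0,-0.9,0.38,0,-0.2],[0,0,0,-0.9,0.38,0,-0.2]]])

```text
time: 2.1
ee_pos: [0.4174, 0.2721, 0.3112]
ee_rot: [-1.978, -2.441, 0.0]
contact_force: [0.9, 1.1, 0.9]
grip_width: 0.0511
finger_force: 0.0
```

Call:
servo_tool(series=[[[0,0,0,-0.9,0.38,0,-0.2],[0,0,0,-0.9,0.38,0,-0.2],[0,0,0,-0.9,0.38,0,-0.2],[0,0,0,-0.9,0.38,0,-0.2],[0,0,0,-0.9,0.38,0,-0.2],[0,0,0,-0.9,0.38,0,-0.2],[0,0,0,-0.9,0.38,0,-0.2],[0,0,0,-0.9,0.38,0,-0.2],[0,0,0,-0.9,0.38,0,-0.2],[0,0,0,-0.9,0.38,0,-0.2]]])

```text
time: 3.1
ee_pos: [0.6408, -0.0483, 0.3109]
ee_rot: [-1.977, -2.441, 0.0]
contact_force: [0.7, 0.2, 0.4]
grip_width: 0.0511
finger_force: 0.0
```

Call:
servo_tool(series=[[[0.5,0,0.06,0,0,0,-0.2],[0.5,0,0.06,0,0,0,-0.2],[0.5,0,0.06,0,0,0,-0.2],[0.5,0,0.06,0,0,0,-0.2],[0.5,0,0.06,0,0,0,-0.2],[0.5,0,0.06,0,0,0,-0.2],[0.04,0,0,0,0,0,-0.2],[0,0,0,0,0,0,-0.2],[0,0,0,0,0,0,-0.2],[0,0,0,0,0,0,-0.2]]])

```text
time: 4.1
ee_pos: [0.64, -0.0472, 0.3118]
ee_rot: [-1.881, -2.233, 0.362]
contact_force: [0.4, -0.1, -0.5]
grip_width: 0.0512
finger_force: 0.0
```

```bash
python3 -c "
from h import *
go(TOP+up*.08,RL)"
```

```text
t 4.1 pos [ 0.64   -0.0472  0.3118] w 0.0512 F [ 0.4 -0.1 -0.5] ff 0.0 q [-0.36  0.65  0.62  1.23 -0.24  1.67  0.4 ]
turn units [0.01 0.07 0.03] shift in present axes [-0.37  0.81  1.77] shift in target axes [-0.38  0.81  1.77]
```

Call:
servo_tool(series=[[[0,0.07,0.03,-0.13,0.27,0.2,-0.2],[0,0,0,-0.13,0.27,0.5,-0.2],[0,0,0,-0.12,0.27,0.5,-0.2],[0,0,0,0,0,0.57,-0.2],[0,0,0,0,0,0.7,-0.2],[0,0,0,0,0,0.7,-0.2],[0,0,0,0,0,0.7,-0.2],[0,0,0,0,0,0.5,-0.2],[0,0,0,0,0,0.2,-0.2],[0,0,0,0,0,0,-0.2]]])

```text
time: 5.1
ee_pos: [0.6163, -0.0667, 0.1267]
ee_rot: [-1.882, -2.224, 0.358]
contact_force: [0.5, -0.6, -0.2]
grip_width: 0.0512
finger_force: 0.0
```

```bash
python3 -c "
from h import *
go(TOP-up*.032,RL)
p,d=optics.grab_frame('scene'); cv2.imwrite('pics/g.png',cv2.resize(p[90:270,180:360],None,fx=3.2,fy=3.2)[:,:,::-1])"
```

```text
t 5.1 pos [ 0.6163 -0.0667  0.1267] w 0.0512 F [ 0.5 -0.6 -0.2] ff 0.0 q [-0.34  0.76  0.58  1.47 -0.29  1.32  0.45]
turn units [-0.01 -0.01 -0.01] shift in present axes [-0.   -0.01 -0.03] shift in target axes [-0.   -0.01 -0.03]
```

View pics/g.png

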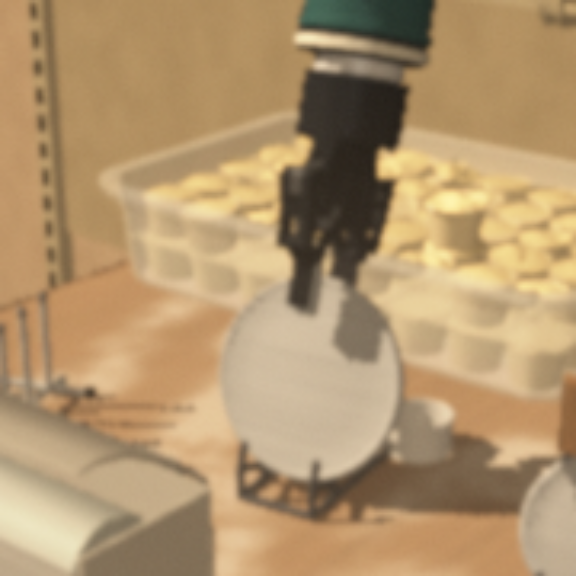

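The fingers straddle the lid's top rim (crop about (315,285)). I'm closing now.

Call:
servo_tool(series=[[[0,0,0,0,0,0,1],[0,0,0,0,0,0,1],[0,0,0,0,0,0,1],[0,0,0,0,0,0,1],[0,0,0,0,0,0,1],[0,0,0,0,0,0,1],[0,0,0,0,0,0,1],[0,0,0,0,0,0,1],[0,0,0,0,0,0,1],[0,0,0,0,0,0,1]]], squeeze=50)

```text
time: 6.15
ee_pos: [0.6162, -0.0667, 0.1284]
ee_rot: [-1.882, -2.224, 0.358]
contact_force: [-6.8, 0.5, 8.5]
grip_width: 0.0069
finger_force: 49.6
```

Call:
servo_tool(series=[[[0,0,0,0,0,-0.2,1],[0,0,0,0,0,-0.3,1],[0,0,0,0,0,-0.4,1],[0,0,0,0,0,-0.5,1],[0,0,0,0,0,-0.5,1],[0,0,0,0,0,-0.5,1],[0,0,0,0,0,-0.5,1],[0,0,0,0,0,-0.5,1],[0,0,0,0,0,-0.4,1],[0,0,0,0,0,-0.2,1]]])

```text
time: 7.15
ee_pos: [0.667, -0.0581, 0.2817]
ee_rot: [-1.884, -2.227, 0.355]
contact_force: [-0.2, -0.4, -2.1]
grip_width: 0.0072
finger_force: 49.1
```

Run:
```python
from h import *
# refine rack tine tops by using both views: triangulate, pixel means
T=np.array([[138,187],[160,265],[183,343],[205,420],[303,136],[325,212],[347,289],[370,366]])/5.5-.4+[105,180]
S=np.array([[150,65],[122,82],[87,103],[55,125],[257,75],[228,97],[198,120],[166,142]])/4.4-.4+[135,165]
def PM(n):
    c=optics.camera_model(n); A=R.from_rotvec(c['orientation']).as_matrix().T
    return np.diag([1,1,1])@np.array([[c['fx'],0,c['cx']],[0,c['fy'],c['cy']],[0,0,1]])@np.c_[A,-A@c['eye']]
X=cv2.triangulatePoints(PM("top"),PM("scene"),T.T.astype(float),S.T.astype(float)); X=(X[:3]/X[3]).T
print(X.round(4).tolist(),X.mean(0))
go(np.array([.511,.198,.27]),rackR(19.5))
```

```text
[[0.5493, 0.2498, 0.0919], [0.5173, 0.2372, 0.094], [0.4844, 0.226, 0.0942], [0.4533, 0.2148, 0.0938], [0.5721, 0.1816, 0.0956], [0.5404, 0.1709, 0.0945], [0.5087, 0.1601, 0.0934], [0.4768, 0.1489, 0.0937]] [0.51278762 0.19867227 0.09388952]
t 7.15 pos [ 0.667  -0.0581  0.2817] w 0.0072 F [-0.2 -0.4 -2.1] ff 49.1 q [-0.31  0.72  0.61  1.17 -0.27  1.65  0.41]
turn units [-3.01 -0.26 -1.64] shift in present axes [ 6.96 -2.56  1.14] shift in target axes [ 7.34 -1.54  0.29]
```

Call:
servo_tool(series=[[[-0.3,-0.03,-0.16,0,0,0,1],[-0.3,-0.03,-0.16,0,0,0,1],[-0.3,-0.03,-0.16,0,0,0,1],[-0.3,-0.03,-0.16,0,0,0,1],[-0.3,-0.03,-0.16,0,0,0,1],[-0.3,-0.03,-0.16,0,0,0,1],[-0.3,-0.03,-0.16,0,0,0,1],[-0.3,-0.03,-0.16,0,0,0,1],[-0.3,-0.03,-0.16,0,0,0,1],[-0.3,0,-0.16,0,0,0,1]]])

```text
time: 8.15
ee_pos: [0.666, -0.058, 0.2798]
ee_rot: [-1.817, -2.562, 0.004]
contact_force: [0.4, -0.2, -2.3]
grip_width: 0.0074
finger_force: 49.0
```

Call:
servo_tool(series=[[[0,0,0,0.4,-0.08,0,1],[0,0,0,0.8,-0.15,0,1],[0,0,0,0.9,-0.2,0,1],[0,0,0,0.9,-0.2,0,1],[0,0,0,0.9,-0.2,0,1],[0,0,0,0.9,-0.2,0,1],[0,0,0,0.9,-0.2,0,1],[0,0,0,0.8,-0.15,0,1],[0,0,0,0.5,-0.1,0,1],[0,0,0,0.2,0,0,1]]])

```text
time: 9.15
ee_pos: [0.5135, 0.1968, 0.2797]
ee_rot: [-1.813, -2.563, 0.006]
contact_force: [0.9, 0.2, -1.5]
grip_width: 0.0071
finger_force: 49.1
```

Run:
```python
from h import *
go(np.array([.512,.198,.27]),rackR(19.5))
for k in ('top','scene'):
    p,d=optics.grab_frame(k); np.savez(f'pics/{k}1.npz',p=p,d=d)
    if k=='scene': cv2.imwrite('pics/c.png',cv2.resize(p[60:260,110:310],None,fx=3,fy=3)[:,:,::-1])
W=cloud('scene',np.load('pics/scene1.npz')['d'])
Q=W.reshape(-1,3); s=r.read_state(); c0=s['ee_pos']-[0,0,.045]
Q=Q[(np.linalg.norm(Q-c0,axis=1)<.08)&(Q[:,2]<s['ee_pos'][2]-.005)]
Q=Q[abs((Q-c0)@np.array([.943,.334,0]))<.03]
c=Q.mean(0)
for _ in range(4):
    nn=np.linalg.svd(Q-c,full_matrices=False)[2][2]; Q=Q[abs((Q-c)@nn)<.004]; c=Q.mean(0)
nn*=np.sign(nn[0]); print(len(Q),'n',nn.round(3),'yaw',np.degrees(np.arctan2(nn[1],nn[0])),'centroid',c,'zmin',np.percentile(Q[:,2],1),'ext', np.percentile((Q-c)@np.array([-.334,.943,0]),[1,99]))
m=s['ee_pos']-(c+nn*.004); print('tcp offset from mid plane (along n)',m@nn)
```

```text
t 9.15 pos [0.5135 0.1968 0.2797] w 0.0071 F [ 0.9  0.2 -1.5] ff 49.1 q [-0.85  0.26  0.52  1.76 -0.14  1.16  0.05]
turn units [-0.04  0.   -0.01] shift in present axes [ 0.04 -0.03  0.24] shift in target axes [ 0.04 -0.03  0.24]
2073 n [ 0.943  0.333 -0.003] yaw 19.452156032796065 centroid [0.51166123 0.19259924 0.22405702] zmin 0.16423597947994767 ext [-0.06991363  0.07166067]
tcp offset from mid plane (along n) -0.0004301562560226505
```

View pics/c.png

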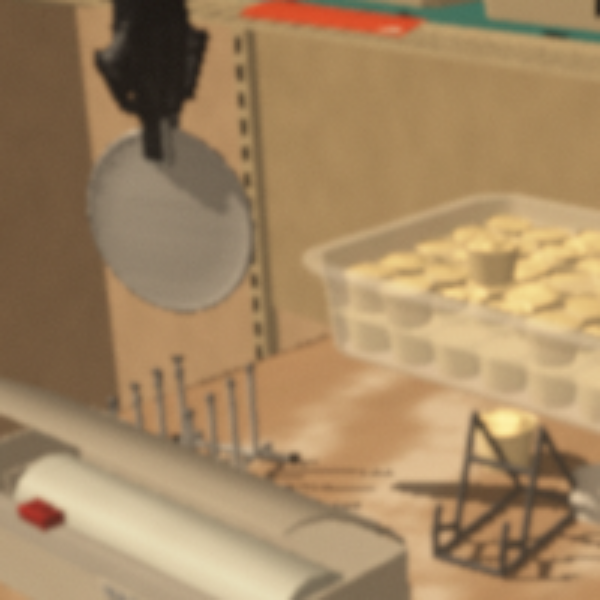

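The lid hangs vertical and aligned over the rack (lid centre in crop about (170,220), tines about (190,400)). I'm descending.

Call:
servo_tool(series=[[[-0.04,0,0,0.06,-0.02,0.1,1],[0,0,0,0.05,-0.01,0.3,1],[0,0,0,0,0,0.4,1],[0,0,0,0,0,0.4,1],[0,0,0,0,0,0.4,1],[0,0,0,0,0,0.4,1],[0,0,0,0,0,0.4,1],[0,0,0,0,0,0.4,1],[0,0,0,0,0,0.3,1],[0,0,0,0,0,0.1,1]]])

```text
time: 10.25
ee_pos: [0.5122, 0.197, 0.1498]
ee_rot: [1.819, 2.561, -0.004]
contact_force: [-0.2, 0.9, -2.1]
grip_width: 0.0069
finger_force: 49.0
```

Run:
```python
from h import *
go(np.array([.5125,.198,.127]),rackR(19.5))
W=[]
for k in ('top','scene'):
    p,d=optics.grab_frame(k); np.savez(f'pics/{k}2.npz',p=p,d=d); W.append(p)
a=cv2.resize(W[0][170:290,95:215],None,fx=3.3,fy=3.3,interpolation=2); b=cv2.resize(W[1][130:250,115:235],None,fx=3.3,fy=3.3,interpolation=2)
cv2.imwrite('pics/d.png',np.hstack([a,b])[:,:,::-1])
```

```text
t 10.25 pos [0.5122 0.197  0.1498] w 0.0069 F [-0.2  0.9 -2.1] ff 49.0 q [-0.81  0.41  0.47  1.89 -0.23  0.89  0.12]
turn units [-0.01  0.02 -0.05] shift in present axes [0.02 0.02 0.57] shift in target axes [0.02 0.02 0.57]
```

View pics/d.png

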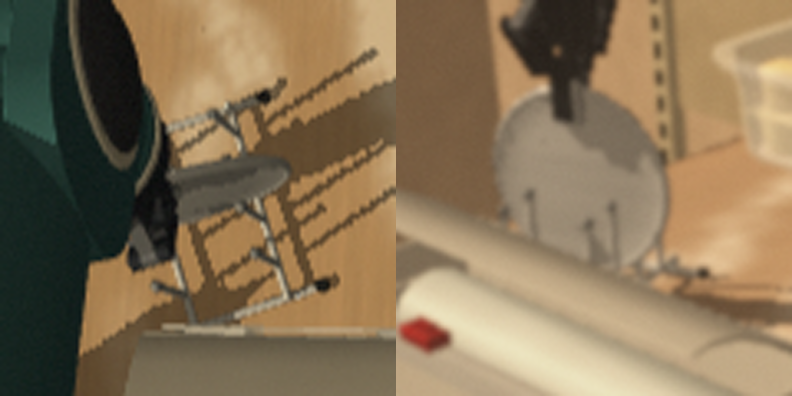

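The lid sits in the middle gap, with two tines either side. I'm lowering it gently.

Call:
servo_tool(series=[[[0,0,0,0.02,0.01,0.06,1],[0,0,0,0,0,0.06,1],[0,0,0,0,0,0.06,1],[0,0,0,0,0,0.06,1],[0,0,0,0,0,0.06,1],[0,0,0,0,0,0.05,1],[0,0,0,0,0,0.05,1],[0,0,0,0,0,0.04,1],[0,0,0,0,0,0,1],[0,0,0,0,0,0,1]]], squeeze=30)

```text
time: 11.35
ee_pos: [0.5128, 0.1987, 0.1339]
ee_rot: [1.818, 2.561, -0.0]
contact_force: [0.9, -1.0, -2.4]
grip_width: 0.0073
finger_force: 49.0
```

Call:
servo_tool(series=[[[0,0,0,0,0,0.03,1],[0,0,0,0,0,0.03,1],[0,0,0,0,0,0.03,1],[0,0,0,0,0,0.03,1],[0,0,0,0,0,0.03,1],[0,0,0,0,0,0.03,1],[0,0,0,0,0,0.01,1],[0,0,0,0,0,0,1],[0,0,0,0,0,0,1],[0,0,0,0,0,0,1]]])

```text
time: 12.35
ee_pos: [0.5142, 0.1988, 0.1284]
ee_rot: [1.818, 2.559, 0.004]
contact_force: [-4.8, -4.7, 32.5]
grip_width: 0.0073
finger_force: 54.5
```

Call:
servo_tool(series=[[[0,0,0,0,0,-0.03,1],[0,0,0,0,0,0,1],[0,0,0,0,0,0,1],[0,0,0,0,0,0,0.6],[0,0,0,0,0,0,0.4],[0,0,0,0,0,0,0.2],[0,0,0,0,0,0,0],[0,0,0,0,0,0,-0.2],[0,0,0,0,0,0,-0.2],[0,0,0,0,0,0,-0.2]]])

```text
time: 13.35
ee_pos: [0.5128, 0.1987, 0.1275]
ee_rot: [1.818, 2.561, -0.0]
contact_force: [0.4, -0.4, -1.1]
grip_width: 0.0513
finger_force: 0.0
```

Call:
servo_tool(series=[[[0,0,0,0,0,0,-0.3],[0,0,0,0,0,-0.1,-0.3],[0,0,0,0,0,-0.2,-0.3],[0,0,0,0,0,-0.4,-0.3],[0,0,0,0,0,-0.6,-0.3],[0,0,0,0,0,-0.7,-0.3],[0,0,0,0,0,-0.7,-0.3],[0,0,0,0,0,-0.6,-0.3],[0,0,0,0,0,-0.3,-0.3],[0,0,0,0,0,0,-0.3]]])

```text
time: 14.35
ee_pos: [0.5132, 0.1991, 0.273]
ee_rot: [1.817, 2.56, 0.004]
contact_force: [-0.5, 0.2, -0.6]
grip_width: 0.0555
finger_force: 0.0
```

Run:
```python
from h import *
p,d=optics.grab_frame('scene'); p2,d2=optics.grab_frame('top')
b=cv2.resize(p[130:250,115:235],None,fx=3.3,fy=3.3,interpolation=2); a=cv2.resize(p2[170:290,95:215],None,fx=3.3,fy=3.3,interpolation=2)
cv2.imwrite('pics/e.png',np.hstack([a,b])[:,:,::-1])
Q=cloud('scene',d).reshape(-1,3); c0=np.array([.5125,.1985,.084])
Q=Q[(np.linalg.norm(Q-c0,axis=1)<.085)&(Q[:,2]>.04)&(abs((Q-c0)@np.array([.943,.334,0]))<.03)]; c=np.median(Q,0)
for _ in range(6):
    nn=np.linalg.svd(Q-c,full_matrices=False)[2][2]; Q=Q[abs((Q-c)@nn)<.005]; c=Q.mean(0)
nn*=np.sign(nn[0]); up=np.array([0,0,1])-nn*nn[2]; up/=np.linalg.norm(up); sd=np.cross(up,nn)
ab=np.c_[(Q-c)@up,(Q-c)@sd].astype(np.float32); (ca,cb),rr=cv2.minEnclosingCircle(ab); C=c+up*ca+sd*cb+nn*.004
print(len(Q),'n',nn.round(3),'C',C.round(4),'r',rr,'top z',Q[:,2].max(), 'rack xy',(C-c0)@np.array([.943,.334,0]),(C-c0)@np.array([-.334,.943,0]))
```

```text
1698 n [ 0.943  0.333 -0.022] C [0.5145 0.1977 0.0873] r 0.07682561129331589 top z 0.15942829923544133 rack xy 0.001619645621866133 -0.0014123635120348419
```

View pics/e.png

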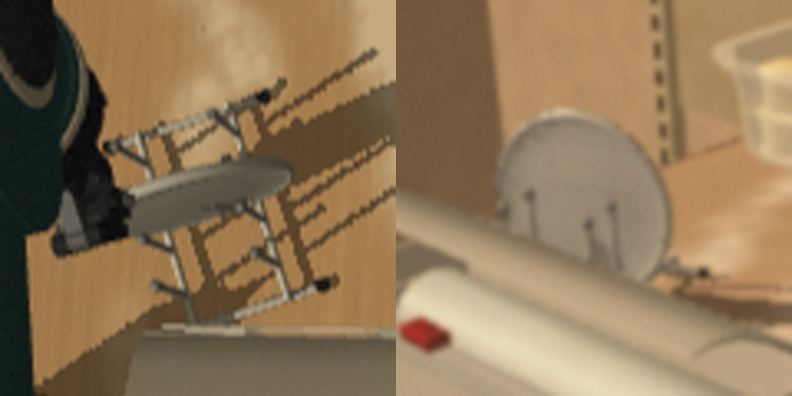

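The lid stands in the middle gap, about 2 mm from centre, and the gripper is clear of it. I'm letting it settle, then handing in.

Call:
servo_tool(series=[[[0,0,0,0,0,-0.1,-0.3],[0,0,0,0,0,0,-0.3],[0,0,0,0,0,0,-0.3],[0,0,0,0,0,0,-0.3],[0,0,0,0,0,0,-0.3],[0,0,0,0,0,0,-0.3],[0,0,0,0,0,0,-0.3],[0,0,0,0,0,0,-0.3],[0,0,0,0,0,0,-0.3],[0,0,0,0,0,0,-0.3]]])

```text
time: 15.45
ee_pos: [0.5127, 0.1988, 0.2755]
ee_rot: [1.818, 2.561, -0.0]
contact_force: [0.3, 0.2, -0.2]
grip_width: 0.0555
finger_force: 0.0
```

```bash
python3 -c "
from plant import r
print(r.hand_in())"
```

```text
the job is handed in; nothing more can be done
None
```

I set the larger lid upright on the bars in the rack's middle gap, measured about 2 mm from centre after release, left the smaller lid untouched, and handed the job in at about 15.5 s; no verdict came back.

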